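# Lock the die plate on the leather press with its quarter-turn T-bolt

## Task

The die plate lies loose on the bed of the hand press: lock it down. Take the T-head bolt with the red handle off the stone slab, stand it upright and pass its T-head down through the slots of plate and bed until its brass collar sits on the plate, and let go of it there; then take it again by the red handle and turn it a quarter turn clockwise (seen from above) up to its stop, square across the slot, and leave it locked and released. Do not shift the plate or disturb the other things on the bench.

Things in the scene. Friction and masses are not known exactly. Their poses are not given: they have to be found in the camera images.
- bolt_stem (a point): T-head clamp bolt, 142 mm, about 0.16 kg, lying on the stone slab, stem and red handle overhanging the slab's -x edge. Point: on its axis at mid length of the 54 mm long, 14 mm thick round aluminium stem. Frame of all bolt points: x along the axis from handle to T-head, y along handle bar and T-head (parallel), z up while it lies (x dips 4 degrees). Same look after a half turn about its axis.
- bolt_seat (a point): point on the bolt's axis in the underside of its brass collar (22 mm diameter, 6 mm thick, at the end of the stem); this face rests on the plate when the bolt is home. 33 mm along +x from the stem point. From here a round 12 mm shank runs 50 mm along +x to the T-head.
- bolt_head (a point): centre of the bolt's steel T-head: 36 mm along y, 12 mm along z, 14 mm along x. 57 mm along +x from the seat point; the bolt's tip is 7 mm further.
- bolt_handle (a point): centre of the bolt's red handle bar: 84 mm along y, 14 mm along z, 18 mm along x. 36 mm along -x from the stem point; it crosses the end of the stem.
- slab: stone slab, 160 x 200 mm, 30 mm high, fixed; origin at the centre of its underside, x across its 160 mm side; the bolt overhangs its -x edge.
- slot (a point): where the bolt goes: centre of the slot at the die plate's upper face, 98 mm above the bench, fixed to the press. x lengthwise along the slot towards ram and column, z up. Slot 48 mm deep through plate and bed: 39 x 15 mm (x, y) in the plate, so 1.5 mm room each side of the T-head, 41 x 17 mm in the bed; hollow below. Locked, T-head and red handle lie along this frame's y.
- press: grey hand press, fixed, origin on the bench right below the slot point, same axes. Bed 80 mm high, 150 mm wide (y), from 70 mm at -x to 400 mm at +x. Ram 28 mm square, 170 mm from the slot along +x, lower end 166 mm above the bench; a 100 mm wide head from 120 mm along +x, 290 mm up; column beyond 300 mm; 450 mm high.
- plate_slot (a point): loose aluminium die plate, 280 x 90 x 18 mm, 0.9 kg, flat on the bed between low rails with 1 mm play. Point: centre of its slot in its upper face; x lengthwise towards the ram. With the collar on the plate the T-head is 2 mm below the bed: it turns clockwise (from above) to hard stops within 10 degrees of the quarter turn; anticlockwise it is blocked.
- awl: awl with a 70 mm dark wooden handle, lying on the slab beside the bolt; origin under the ferrule. Leave alone.
- mallet: white-headed mallet with a wooden handle, lying on the bench. Leave alone.
- spool: red thread spool, 52 mm diameter, 70 mm high, standing; origin under its centre. Leave alone.
- glue_jar: amber jar, 68 mm diameter, 85 mm high, standing; origin under its centre. Leave alone.
- slicker: turned wooden edge slicker, 40 mm diameter, 100 mm high, standing; origin under its centre. Leave alone.
- rivet_tin: open steel tin with rivets, 110 x 80 x 30 mm; origin under its centre. Leave alone.
- snap_die: small steel snap die, 28 mm diameter, 25 mm high, standing on the bench; origin under its centre. Leave alone.
Things that resemble listed ones, but are neither listed nor needed, are in the scene too. What is shaped like the part that bears bolt_stem but green, orange or pink is not meant.

How it is judged:
By the outcome, as a careful person would: the job done as asked, in the order asked, and still so for the second after the job is handed in, with the robot touching nothing.
It also fails if it takes over 64 s, if anything falls off the work surface, if the arm or the gripper's body presses on something with over 40 N, if the wrist force passes 120 N, or if a joint passes its speed limit or range.

## Robot

A 6-joint arm with a two-finger parallel gripper is mounted at the origin on the work surface. World frame = base frame: x ahead of the robot, y to its left, z up, the work surface at z = 0. Lengths are in mm, angles in rad, forces in N, time in s.
With the tool pointing down it reaches from about 350 to 925 mm from the base axis. Payload 6.4 kg.
Tool frame: the origin (TCP) lies midway between the tips of the shut fingers; the grasp point (between the pads) lies 19 mm behind it (tcp_to_grasp is the z of the grasp point in the tool frame, in mm); z points along the fingers, y is the direction in which the jaws open and shut (so a half turn about z gives the same grasp; the last joint's range is limited). The gripper opens to 94 mm and grips with 3 to 60 N. Pads are 16 mm wide; open, the fingers measure 119 mm over their backs; the gripper's body (75 mm by 177 mm) begins 78 mm behind the grasp point.
Start: joints at [1.069, 0.245, 1.558, -0, 1.339, -0.174], TCP at [209.272, 615.402, 205.455] pointing down, gripper open.
Joint ranges: [-3.13, 3.13], [-1.02, 2.26], [0.13, 2.54], [-0.95, 4.09], [0.21, 2.88], [-2.74, 2.74]. Speed limits (rad/s): [2.57, 2.57, 3.14, 3.14, 3.14, 3.14].

## Interface

Orientations are given as a unit quaternion [w, x, y, z].
In Python, from rig import read_state, get_image, job_done, regions_of, tcp_to_grasp gives the robot as it stands. The module is installed in compiled form; this text tells all that it offers.
- The arm moves only by the shell command python3 -m inch 'ROWS' [FORCE]. ROWS is JSON, one flat list of numbers, 7 for each row, row after row: the shift along the world's x, y, z scaled (see below), then the turn, a rotation vector about the world's x, y, z scaled (see below), then the gripper command: -1 is shut, 1 is fully open, values between are in proportion. In form: [dx, dy, dz, rx, ry, rz, hand, dx, dy, dz, rx, ry, rz, hand, ...]. A call has 1 to 10 rows; each row is the pose to reach, as a shift and turn from the pose commanded when the call began; what a row does not reach only later rows make up. The controller multiplies each number of a shift by 250 mm and each number of a turn by pi/4 rad. A row lasts 1/8 s, in which the tool goes at most 62.5 mm and 10.7 degrees, less where a joint would pass 70% of its speed; a pose out of reach is approached as far as the arm can. A call with a number of a shift or a turn outside -1 to 1 is refused whole. A call with a gripper value outside its range is refused whole. The fingers move at their own pace and stop on an object; FORCE is the grip in N (left out, the last holds). Time passes only in rows, so rows that repeat a pose let the fingers close. It gives the time, the measured TCP pose, the force and the opening at its end, in the units of the state.
- read_state(): the state, without advancing time (a new reading comes with each control period).
- get_image(name): name is "scene" or "top" or "wrist"; returns a dict with "image" (420x560x3 uint8, blue, green, red), "K" (3x3 intrinsics, pixels), "R" (3x3) and "t" (3): a world point X has camera coordinates R X + t. Camera axes: x right, y down, z forward; pixel columns grow to the right and rows downward; lengths in mm; the calibration is good to about 2 mm. A picture is of the moment at which its call begins. There is no depth.
- job_done(): hands the job in, once; it reports no verdict.
Trained networks look in the newest picture that a camera, given by its name, has taken for a name from the list of things; names that differ only in an ending like _2 or _b are one class to them, and where a whole thing is asked for, a point or a joint stands for the part that bears it (a point fixed in the world has none). Each returns a list of dicts, best first, with "p" (0 to 1); they miss things now and then, are a little off and sometimes report something else, mostly with a low value. They report only what shows in the picture. A call takes as long as a camera call. They do not tell look-alikes from the thing itself.
- regions_of(thing, camera): "pixels" (420x560 bool, what is visible of it) and "xy" ([column, row] in pixels, amid what is visible of it).
The state is a dict: "time": time; "joints": joint angles; "joint_vel": joint speeds; "tau": joint torques, N m; "ee_pos": TCP position; "orientation": TCP orientation; "wrist_force": force on the tool from outside, world axes, zero at the start; "ft_torque": the same for the moment, N m; "width": finger opening in mm.
Only numpy, scipy, OpenCV 4.12 (cv2) and the standard library are available. Lean on these libraries where they do the work, as an engineer would, in place of code of your own. Each camera call takes 0.05 s, during which the arm holds its last target.

## Working session

There is one attempt and no reset: what is moved stays moved. The work goes in short steps, Python scripts to look and compute and a shell command to move; the robot and the scene stay as the last step left them, time stands still between calls to the robot, and variables do not carry over. Pictures are saved under pics/ and viewed, and the job is handed in when it is done.

```bash
mkdir -p pics; cat > h.py <<'E'
import numpy as np, cv2
from rig import *
def snap(n,f):
    d=get_image(n); cv2.imwrite('pics/'+f,d['image']); return d
def ray(d,uv):
    K,R,t=map(np.array,(d['K'],d['R'],d['t']))
    v=R.T@np.linalg.inv(K)@np.array([uv[0],uv[1],1.]); c=-R.T@t
    return c,v/np.linalg.norm(v)
def proj(d,X):
    K,R,t=map(np.array,(d['K'],d['R'],d['t'])); p=K@(R@np.asarray(X,float)+t); return p[:2]/p[2]
def atz(d,uv,z):
    c,v=ray(d,uv); return c+v*(z-c[2])/v[2]
def tri(obs):
    A=np.zeros((3,3));b=np.zeros(3)
    for d,uv in obs:
        c,v=ray(d,uv);P=np.eye(3)-np.outer(v,v);A+=P;b+=P@c
    return np.linalg.solve(A,b)
E
python3 - <<'E'
from h import *
np.set_printoptions(precision=2,suppress=True)
s=read_state();print(s['time'],s['ee_pos'],s['orientation'],s['width'],s['wrist_force'],tcp_to_grasp)
for n in('scene','top','wrist'):
    d=snap(n,n+'0.png'); print(n,d['K'],-np.array(d['R']).T@d['t'],d['R'])
    for th in('bolt_stem','plate_slot','press','slab','awl'):
        for r in regions_of(th,n)[:3]: print(th,r['p'],r['xy'],r['pixels'].sum())
E
```

```text
0.0 [208.97 614.88 204.36] [-0.    0.16  0.99 -0.  ] 93.70441927749098 [-0.05 -0.59  0.08] -18.8
scene [[469.25   0.   286.9 ]
 [  0.   469.25 211.82]
 [  0.     0.     1.  ]] [1143.83 1130.34  903.16] [[-0.89  0.46  0.01]
 [ 0.24  0.47 -0.85]
 [-0.4  -0.75 -0.53]]
bolt_stem 0.63 [288.6, 203.0] 74
bolt_stem 0.61 [255.1, 181.0] 246
bolt_stem 0.49 [233.1, 169.9] 106
plate_slot 0.72 [295.3, 248.5] 1854
press 0.8 [330.4, 253.8] 14347
slab 0.9 [234.3, 200.7] 1407
slab 0.37 [254.6, 179.7] 181
awl 0.62 [249.6, 202.5] 131
top [[461.78   0.   282.36]
 [  0.   461.78 207.16]
 [  0.     0.     1.  ]] [ 270.93  -42.   1460.95] [[-0.01 -1.   -0.  ]
 [-0.98  0.01 -0.19]
 [ 0.19  0.   -0.98]]
bolt_stem 0.79 [436.3, 202.8] 290
bolt_stem 0.71 [382.9, 220.5] 391
bolt_stem 0.7 [327.3, 242.9] 310
plate_slot 0.75 [223.0, 187.3] 2352
press 0.83 [153.8, 179.9] 10051
press 0.62 [283.5, 138.2] 291
slab 0.96 [364.7, 190.3] 2862
awl 0.44 [335.7, 192.7] 135
wrist [[350.49   0.   282.08]
 [  0.   350.49 208.97]
 [  0.     0.     1.  ]] [142.56 638.97 384.44] [[ 0.32  0.95 -0.  ]
 [ 0.92 -0.31  0.25]
 [ 0.23 -0.08 -0.97]]
```

View pics/scene0.png

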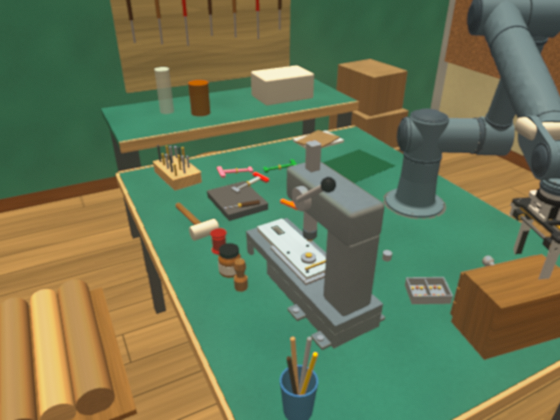

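View pics/top0.png

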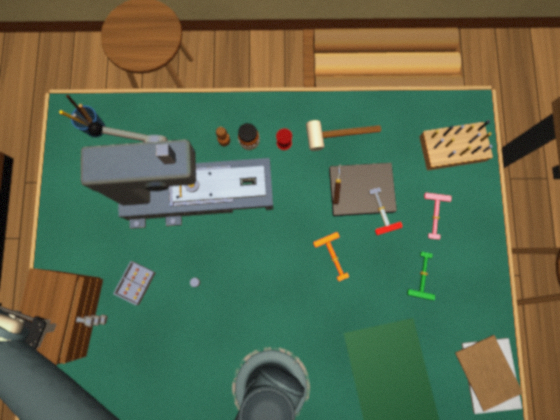

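View pics/wrist0.png

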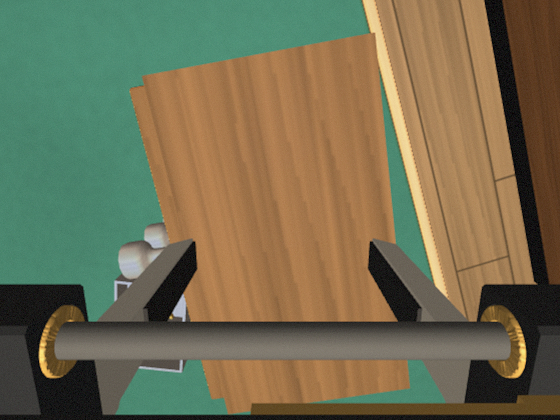

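Top view: red-handled bolt at about (383,212), with its handle at (389,229) and head at (376,190). The slot is at about (248,182), and the press ram side points image-left (+y). Next I take a rough position and view the crops.

```bash
python3 - <<'E'
from h import *
np.set_printoptions(precision=1,suppress=True)
T=get_image('top');S=get_image('scene')
a=cv2.resize(T['image'][150:250,200:420],None,fx=3.6,fy=3.6,interpolation=cv2.INTER_CUBIC)
cv2.imwrite('pics/topc.png',a)
b=cv2.resize(S['image'][150:300,200:360],None,fx=4,fy=4,interpolation=cv2.INTER_CUBIC)
cv2.imwrite('pics/scenec.png',b)
print('handle',atz(T,(389,229),45),'head',atz(T,(376,190),37),'slot',atz(T,(248,182),98))
print(regions_of('slot','top')[:1] if 0 else '')
for th in('bolt_handle','bolt_head','slot','spool','glue_jar','slicker','snap_die'):
  for n in('top','scene'):
    try:
      for r in regions_of(th,n)[:2]: print(th,n,r['p'],r['xy'],r['pixels'].sum())
    except Exception as e: print(th,e)
E
```

```text
handle [ 467.6 -370.1   45. ] head [ 593.3 -337.2   37. ] slot [607.3  62.8  98. ]

bolt_handle top 0.92 [332.2, 247.7] 279
bolt_handle top 0.7 [421.1, 287.7] 418
bolt_handle scene 0.72 [231.7, 170.4] 182
bolt_handle scene 0.68 [280.6, 165.8] 117
bolt_head top 0.8 [334.6, 249.7] 356
bolt_head top 0.77 [381.1, 221.2] 356
bolt_head scene 0.73 [248.6, 180.3] 150
bolt_head scene 0.56 [284.9, 204.5] 85
slot top 0.94 [154.9, 175.4] 10086
slot scene 0.61 [334.8, 257.2] 13803
spool top 0.55 [282.2, 140.0] 286
spool scene 0.48 [252.6, 182.3] 174
glue_jar top 0.86 [248.4, 139.2] 467
glue_jar scene 0.95 [224.5, 259.1] 628
slicker top 0.76 [223.2, 139.6] 201
slicker scene 0.55 [238.1, 277.7] 377
snap_die top 0.6 [196.2, 280.6] 74
snap_die scene 0.48 [383.9, 255.4] 108
snap_die scene 0.22 [252.4, 180.1] 194
```

View pics/topc.png

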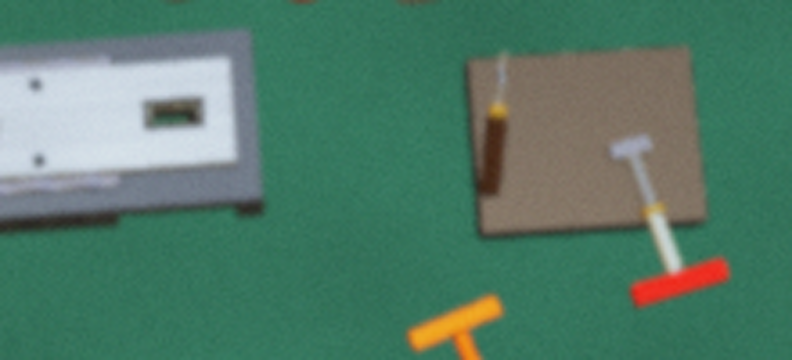

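View pics/scenec.png

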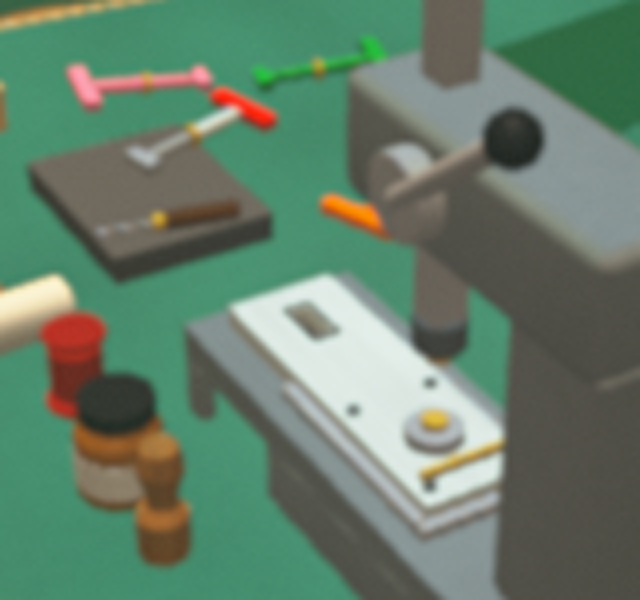

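```bash
python3 -m inch '[0,0,0.22,0,0,0,1, 0.1,-0.25,0.22,0,0,-0.2,1, 0.2,-0.5,0.22,0,0,-0.41,1, 0.3,-0.74,0.22,0,0,-0.61,1, 0.4,-0.98,0.22,0,0,-0.81,1]'
python3 -m inch '[0.1,-0.25,0,0,0,-0.2,1, 0.18,-0.5,0,0,0,-0.41,1, 0.24,-0.74,0,0,0,-0.61,1, 0.3,-0.98,0,0,0,-0.81,1]'
python3 -c "
from h import *
s=read_state();print(s['joints'],s['ee_pos'],s['orientation'])"
```

```text
time: 2.33
ee_pos: [304.1, 382.2, 260.7]
orientation: [0.0, 0.466, 0.885, 0.0]
wrist_force: [1.0, 0.5, 0.0]
width: 94.1
time: 2.82
ee_pos: [377.2, 143.5, 260.8]
orientation: [0.0, 0.719, 0.695, 0.001]
wrist_force: [0.6, 0.3, 0.9]
width: 94.1
[ 8.06994211e-02 -4.26993461e-01  2.08371127e+00 -6.73689989e-06
  1.48342084e+00  1.14797292e-01] [377.23547446 143.47470193 260.8057284 ] [4.64040897e-04 7.19058459e-01 6.94949210e-01 5.59657006e-04]
```

```bash
python3 -m inch '[0.05,-0.25,0,0,0,-0.2,1, 0.1,-0.5,0,0,0,-0.41,1, 0.14,-0.74,0,0,0,-0.61,1, 0.18,-0.98,0,0,0,-0.81,1]'
python3 -m inch '[0.05,-0.25,0,0,0,-0.2,1, 0.1,-0.5,0,0,0,-0.41,1, 0.15,-0.74,0,0,0,-0.61,1, 0.2,-0.98,0,0,0,-0.81,1,0.2,-0.98,0,0,0,-0.81,1,0.2,-0.98,0,0,0,-0.81,1]'
python3 -c "
from h import *
s=read_state();print(s['joints'],s['ee_pos'],s['orientation'])
d=snap('wrist','w1.png')"
```

```text
time: 3.32
ee_pos: [422.1, -101.9, 260.9]
orientation: [0.001, 0.901, 0.435, 0.001]
wrist_force: [0.7, 1.5, 0.1]
width: 94.2
time: 4.08
ee_pos: [471.9, -344.4, 260.2]
orientation: [-0.0, 0.991, 0.134, -0.0]
wrist_force: [-0.8, -0.9, -0.2]
width: 94.1
[-8.24509473e-01  5.12172574e-02  1.67329040e+00  2.47357151e-04
  1.41785850e+00  4.76740103e-01] [ 471.90058743 -344.38360987  260.20800237] [-3.86837247e-04  9.90934264e-01  1.34347016e-01 -1.21960005e-04]
```

View pics/w1.png

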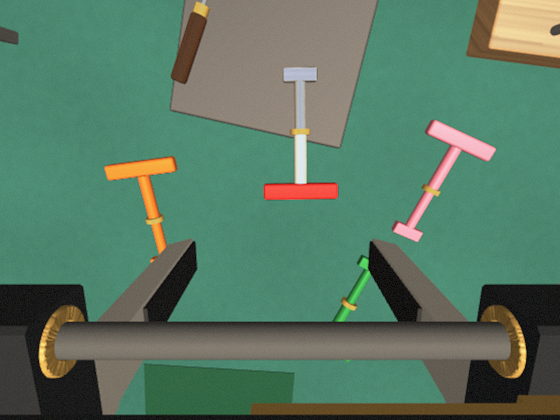

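```bash
cat >> h.py <<'E'
def redseg(d):
    h=cv2.cvtColor(d['image'],cv2.COLOR_BGR2HSV)
    m=((h[...,0]<5)|(h[...,0]>176))&(h[...,1]>190)&(h[...,2]>90)
    n,l,st,c=cv2.connectedComponentsWithStats(m.astype(np.uint8))
    return [(st[i,4],c[i],cv2.minAreaRect(np.argwhere(l==i)[:,::-1].astype(np.float32))) for i in range(1,n) if st[i,4]>30]
E
python3 - <<'E'
from h import *
np.set_printoptions(precision=1,suppress=True)
d=get_image('wrist')
import pickle;pickle.dump(d,open('w1.pkl','wb'))
for r in redseg(d): print(r)
for n,uv,z in(('head',(300,74),43),('collar',(301,132),41),('handle',(301,191),53),('stem',(301,158),50)): print(n,atz(d,uv,z))
cv2.imwrite('pics/w1c.png',cv2.resize(d['image'][40:220,220:380],None,fx=3.3,fy=3.3,interpolation=cv2.INTER_CUBIC))
E
```

```text
(np.int32(315), array([302. , 190.7]), ((300.559326171875, 190.915771484375), (15.210373878479004, 73.02191162109375), 89.13194274902344))
head [ 592.1 -330.1   43. ]
collar [ 534.5 -348.2   41. ]
handle [ 472.6 -365.6   53. ]
stem [ 507.7 -355.5   50. ]
```

View pics/w1c.png

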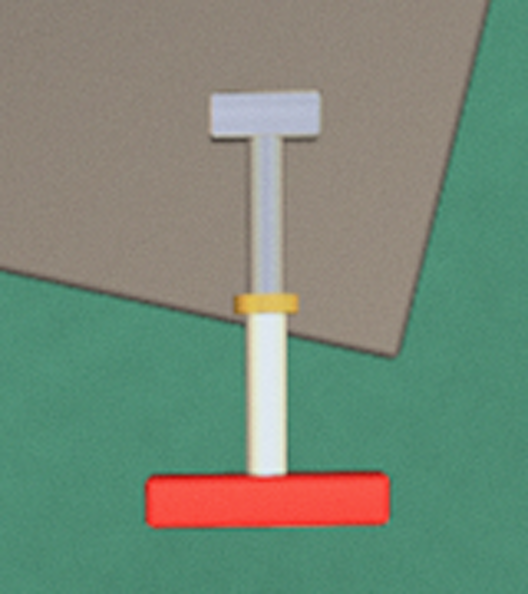

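```bash
cat >> h.py <<'E'
from scipy.spatial.transform import Rotation as Ro
def q2R(q): return Ro.from_quat([q[1],q[2],q[3],q[0]])
def frame(z,x):
    z=np.array(z,float);z/=np.linalg.norm(z);x=np.array(x,float);x-=z*(x@z);x/=np.linalg.norm(x)
    return Ro.from_matrix(np.c_[x,np.cross(z,x),z])
def go(pos,R):
    s=read_state();dp=(np.array(pos)-s['ee_pos'])/250
    rv=(R*q2R(s['orientation']).inv()).as_rotvec()/(np.pi/4)
    print('shift',np.round(dp,4),'turn',np.round(rv,4))
E
python3 - <<'E'
from h import *
yaw=np.radians(16.4);b=np.array([np.cos(yaw),np.sin(yaw),0]);th=np.radians(45)
d=b*np.sin(th)+np.array([0,0,-np.cos(th)])
R=frame(d,b)
S=np.array([507,-355.5,43.5])
go(S+d*(19-5-160),R)
E
```

```text
shift [-0.2566 -0.1643 -0.4564] turn [ 0.2751 -0.961   0.019 ]
```

```bash
python3 -m inch '[-0.13,-0.08,-0.1,0.14,-0.48,0.01,0.5, -0.257,-0.164,-0.2,0.275,-0.961,0.019,0, -0.257,-0.164,-0.456,0.275,-0.961,0.019,-0.15, -0.257,-0.164,-0.456,0.275,-0.961,0.019,-0.15, -0.257,-0.164,-0.456,0.275,-0.961,0.019,-0.15, -0.257,-0.164,-0.456,0.275,-0.961,0.019,-0.15,-0.257,-0.164,-0.456,0.275,-0.961,0.019,-0.15]'
python3 - <<'E'
from h import *
import pickle
np.set_printoptions(precision=3,suppress=True)
s=read_state();print(s['joints'],s['ee_pos'],s['orientation'])
d=snap('wrist','w2.png');pickle.dump(d,open('w2.pkl','wb'))
for r in redseg(d): print(r)
T=snap('top','t2.png')
E
```

```text
time: 5.05
ee_pos: [409.0, -386.1, 148.4]
orientation: [-0.054, 0.915, 0.133, 0.378]
wrist_force: [0.0, -0.7, 0.9]
width: 40.0
[-1.34   0.057  2.047  0.841  1.238 -0.431] [ 409.028 -386.096  148.365] [-0.054  0.915  0.133  0.378]
(np.int32(1050), array([131.216,  18.541]), ((131.1357421875, 16.520729064941406), (45.03730773925781, 32.60369873046875), 72.12129974365234))
(np.int32(1879), array([280.265, 232.686]), ((280.0, 233.5), (21.0, 94.0), 90.0))
```

View pics/w2.png

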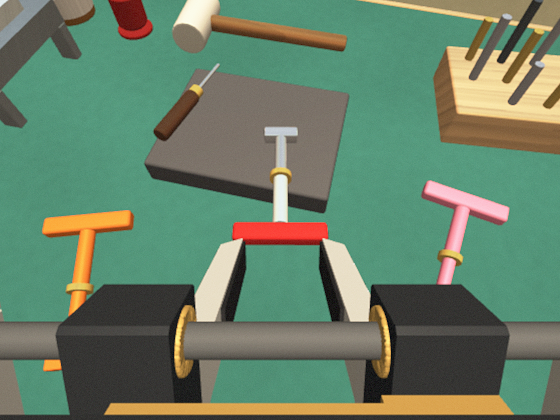

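```bash
python3 - <<'E'
from h import *
import pickle
np.set_printoptions(precision=2,suppress=True)
a=pickle.load(open('w1.pkl','rb'));b=pickle.load(open('w2.pkl','rb'))
cv2.imwrite('pics/w2c.png',cv2.resize(b['image'][110:260,210:350],None,fx=4,fy=4,interpolation=cv2.INTER_CUBIC))
for n,u,v in(('head',(300,74),(281,131)),('collar',(301,132),(281,174)),('handle',(300.8,190.7),(280.2,233)),('hl',(264.3,190.8),(233.3,233.5)),('hr',(337.3,190.4),(327.7,233))):
    p=tri([(a,u),(b,v)]);print(n,p,proj(a,p)-u,proj(b,p)-v)
S=np.array([507,-355.5,43.5]);
for yawd in (16.4,):
  y=np.radians(yawd);bx=np.array([np.cos(y)*np.cos(.07),np.sin(y)*np.cos(.07),-np.sin(.07)]);by=np.array([-np.sin(y),np.cos(y),0]);bz=np.cross(bx,by)
  for nm,k in(('handletopL',-36*bx+42*by+7*bz),('handletopR',-36*bx-42*by+7*bz),('headtop',90*bx+6*bz),('collar',30*bx),('htopfront',-27*bx+7*bz),('htopback',-45*bx+7*bz)):
    print(nm,proj(a,S+k),proj(b,S+k))
E
```

```text
head [ 592.47 -330.31   40.79] [ 0.17 -0.02] [-0.16  0.01]
collar [ 534.57 -347.86   44.72] [-0.07  0.01] [ 0.08 -0.01]
handle [ 471.49 -365.98   45.72] [-0.09  0.01] [ 0.12 -0.01]
hl [ 459.82 -325.71   44.07] [-0.15  0.03] [ 0.2  -0.02]
hr [ 483.19 -406.28   46.31] [0.17 0.  ] [-0.21  0.02]
handletopL [263.63 191.15] [232.31 227.45]
handletopR [338.43 190.03] [328.25 227.78]
headtop [300.31  72.6 ] [280.87 128.7 ]
collar [300.36 130.69] [280.63 174.89]
htopfront [300.97 182.6 ] [280.34 218.99]
htopback [301.06 198.52] [280.24 236.54]
```

View pics/w2c.png

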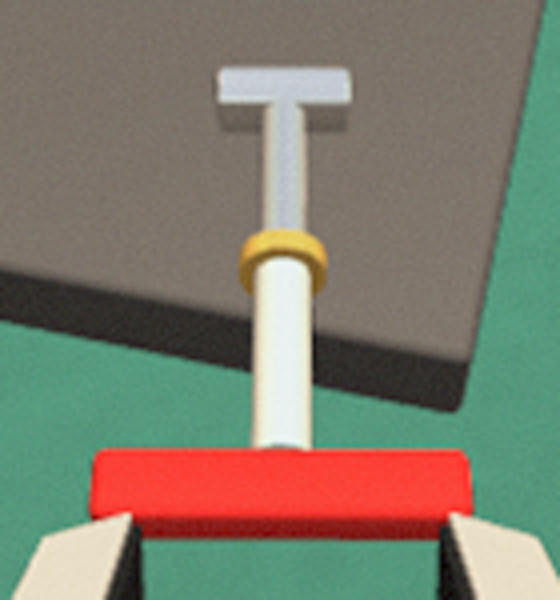

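```bash
python3 - <<'E'
from h import *
import pickle
from scipy.optimize import least_squares
np.set_printoptions(precision=2,suppress=True)
a=pickle.load(open('w1.pkl','rb'));b=pickle.load(open('w2.pkl','rb'))
A=lambda u,v:(u/3.3+220-.35,v/3.3+40-.35); B=lambda u,v:(u/4+210-.37,v/4+110-.37)
obs=[(a,A(147,477),(-27,42,7)),(a,A(389,473),(-27,-42,7)),(a,A(147,527),(-45,42,7)),(a,A(389,525),(-45,-42,7)),
(a,A(210,93),(97,18,6)),(a,A(321,91),(97,-18,6)),(a,A(210,137),(83,18,6)),(a,A(321,135),(83,-18,6)),
(b,B(94,452),(-27,42,7)),(b,B(469,451),(-27,-42,7)),(b,B(92,522),(-45,42,7)),(b,B(472,518),(-45,-42,7)),
(b,B(218,68),(97,18,6)),(b,B(349,68),(97,-18,6)),(b,B(218,105),(83,18,6)),(b,B(350,104),(83,-18,6))]
def f(p):
    y,t,r=p[3:];R=(Ro.from_euler('ZYX',[y,t,r])).as_matrix()
    return np.concatenate([proj(d,p[:3]+R@np.array(k,float))-uv for d,uv,k in obs])
r=least_squares(f,[507,-355,43,.28,.07,0]);print(r.x[:3],np.degrees(r.x[3:]),np.abs(r.fun).max(),r.fun.reshape(-1,2))
E
```

```text
[ 505.7  -355.79   40.12] [16.43  3.38 -0.97] 0.8801554507603555 [[-0.69 -0.41]
 [ 0.39 -0.21]
 [-0.28  0.13]
 [ 0.16 -0.2 ]
 [-0.23 -0.2 ]
 [-0.05 -0.28]
 [-0.03  0.26]
 [-0.09  0.22]
 [ 0.26 -0.  ]
 [ 0.13 -0.3 ]
 [-0.88  0.11]
 [ 0.84  0.61]
 [ 0.15  0.19]
 [ 0.21 -0.12]
 [-0.24  0.03]
 [ 0.25 -0.02]]
```

```bash
python3 - <<'E'
from h import *
yaw=np.radians(16.4);b=np.array([np.cos(yaw),np.sin(yaw),0]);th=np.radians(45)
d=b*np.sin(th)+np.array([0,0,-np.cos(th)])
R=frame(d,b)
S=np.array([505.7,-355.8,42])
go(S+d*13,R);go(S+d*(13-50),R)
E
```

```text
shift [ 0.4224  0.1306 -0.4606] turn [ 0.0028 -0.001  -0.0018]
shift [ 0.2868  0.0907 -0.3192] turn [ 0.0028 -0.001  -0.0018]
```

```bash
python3 -m inch '[0.14,0.045,-0.16,0,0,0,-0.15, 0.287,0.091,-0.319,0,0,0,-0.15, 0.35,0.11,-0.39,0,0,0,-0.15, 0.39,0.122,-0.43,0,0,0,-0.15, 0.422,0.131,-0.461,0,0,0,-0.15, 0.422,0.131,-0.461,0,0,0,-0.15, 0.422,0.131,-0.461,0,0,0,-0.15]'
python3 - <<'E'
from h import *
s=read_state();print(s['joints'],s['ee_pos'],s['orientation'],s['wrist_force'])
d=snap('wrist','w3.png');d=get_image('scene');cv2.imwrite('pics/s3.png',cv2.resize(d['image'][140:240,180:340],None,fx=5,fy=5,interpolation=cv2.INTER_CUBIC))
E
```

```text
time: 6.02
ee_pos: [513.3, -353.7, 32.0]
orientation: [-0.054, 0.915, 0.131, 0.379]
wrist_force: [-0.4, 0.3, -0.7]
width: 40.3
[-1.11993148  0.3433362   1.98452402  1.01430185  0.96347152 -0.50981588] [ 513.27935377 -353.71023506   31.99119108] [-0.05424604  0.91454244  0.13121572  0.37875048] [-0.43471315  0.29312475 -0.65205276]
```

View pics/w3.png

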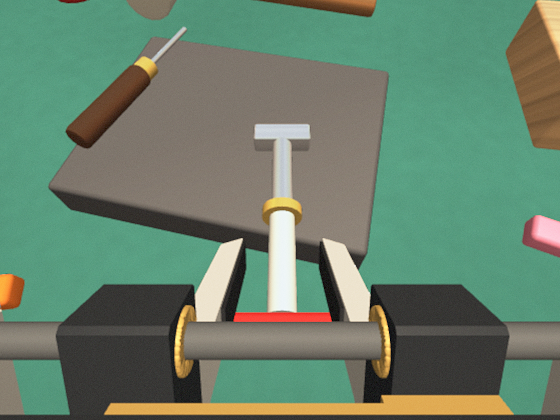

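View pics/s3.png

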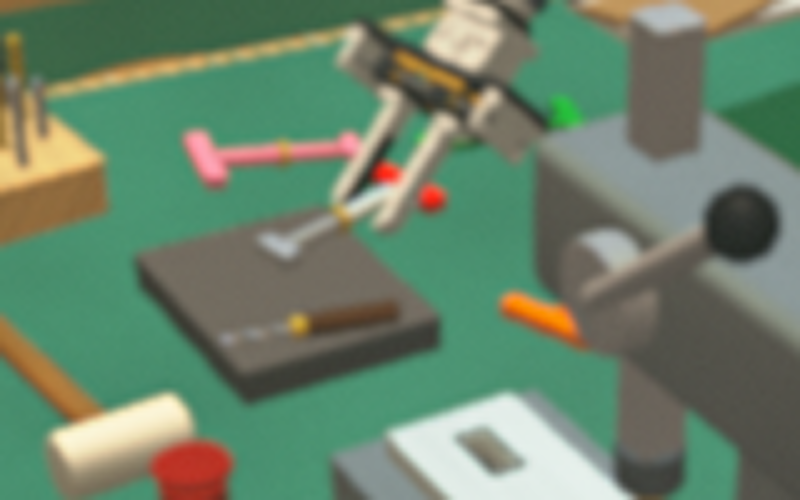

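```bash
python3 -m inch '[0,0,0,0,0,0,-1,0,0,0,0,0,0,-1,0,0,0,0,0,0,-1,0,0,0,0,0,0,-1]' 50
python3 -m inch '[0,0,0.03,0,0,0,-1,0,0,0.1,0,0,0,-1,0,0,0.25,0,0,0,-1,0,0,0.45,0,0,0,-1,0,0,0.6,0,0,0,-1,0,0,0.6,0,0,0,-1,0,0,0.6,0,0,0,-1]' 50
python3 - <<'E'
from h import *
s=read_state();print(s['joints'],s['ee_pos'],s['orientation'],s['wrist_force'])
d=snap('wrist','w4.png')
E
```

```text
time: 6.62
ee_pos: [513.3, -353.1, 31.3]
orientation: [-0.055, 0.915, 0.131, 0.379]
wrist_force: [-0.4, -1.0, 0.2]
width: 13.1
time: 7.5
ee_pos: [512.8, -352.2, 180.3]
orientation: [-0.056, 0.915, 0.131, 0.378]
wrist_force: [-0.2, 0.1, -2.3]
width: 13.0
[-1.11928977  0.07032238  1.96445725  0.87520975  1.13785158 -0.23348523] [ 512.8236582  -352.24544279  180.26151995] [-0.05551799  0.91476579  0.1310882   0.37807034] [-0.17293984  0.0666737  -2.3167525 ]
```

View pics/w4.png

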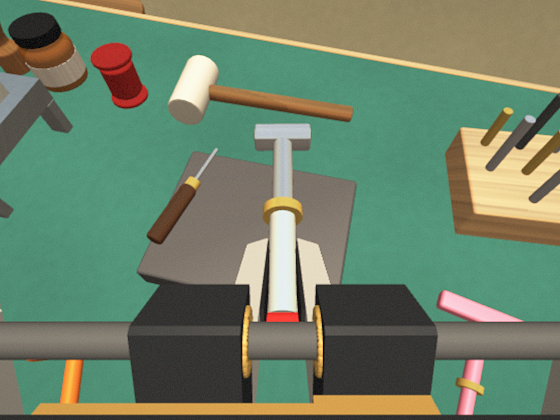

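```bash
python3 -m inch '[0,0.1,0.2,0,0,0,-1, -0.15,0.3,0.4,0,0,-0.1,-1, -0.3,0.55,0.5,0,0,-0.2,-1, -0.4,0.8,0.5,0,0,-0.3,-1,-0.45,1,0.5,0,0,-0.3,-1,-0.45,1,0.5,0,0,-0.3,-1]' 50
python3 -m inch '[0,0.2,0,0,0,0,-1,0,0.4,0,0,0,0,-1,0,0.4,0,0,0,0,-1,0,0.4,0,0,0,0,-1]' 50
python3 - <<'E'
from h import *
import pickle
s=read_state();print(s['joints'],s['ee_pos'],s['orientation'],s['wrist_force'])
d=snap('wrist','w5.png');pickle.dump(d,open('w5.pkl','wb'))
E
```

```text
time: 8.3
ee_pos: [408.7, -105.9, 303.8]
orientation: [-0.014, 0.925, 0.023, 0.379]
wrist_force: [7.6, -1.1, 13.4]
width: 12.9
time: 8.8
ee_pos: [435.9, -9.5, 304.9]
orientation: [-0.014, 0.928, 0.025, 0.372]
wrist_force: [-0.7, -0.2, -0.7]
width: 13.0
[-0.57013507 -1.01426417  2.44833411  0.47749     1.10023527  0.86297682] [435.89714802  -9.46751242 304.89527853] [-0.01393061  0.92769293  0.02458209  0.37227341] [-0.66163659 -0.24501551 -0.69533769]
```

View pics/w5.png

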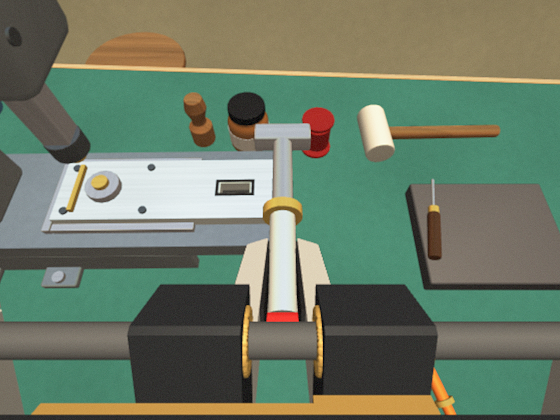

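```bash
python3 -m inch '[0.2,-0.15,0.1,0,0,0,-1,0.3,-0.3,0.2,0,0,0,-1,0.3,-0.3,0.2,0,0,0,-1,0.3,-0.3,0.2,0,0,0,-1]' 50
python3 - <<'E'
from h import *
import pickle
s=read_state();print(s['joints'],s['ee_pos'],s['orientation'],s['wrist_force'])
d=snap('wrist','w6.png');pickle.dump(d,open('w6.pkl','wb'))
a=pickle.load(open('w5.pkl','rb'))
cv2.imwrite('pics/w5c.png',cv2.resize(a['image'][140:240,190:290],None,fx=6,fy=6,interpolation=cv2.INTER_CUBIC))
cv2.imwrite('pics/w6c.png',d['image'])
E
```

```text
time: 9.35
ee_pos: [510.3, -87.1, 355.2]
orientation: [-0.013, 0.928, 0.022, 0.373]
wrist_force: [-0.1, 0.4, -1.9]
width: 13.4
[-0.64710587 -0.66369476  2.20050547  0.5450084   1.04464589  0.73546234] [510.33556139 -87.14808277 355.17325046] [-0.01280259  0.92763972  0.02170599  0.37262513] [-0.13382993  0.4132817  -1.88413655]
```

View pics/w6.png

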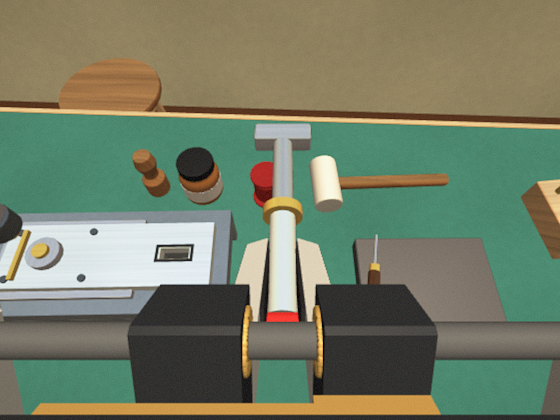

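View pics/w5c.png

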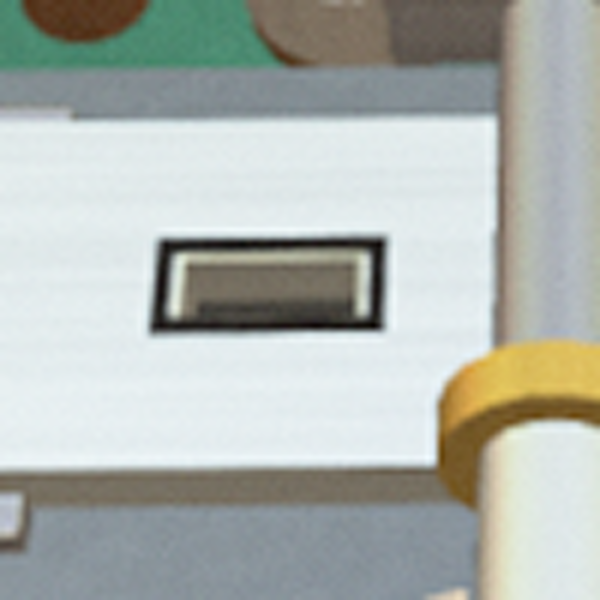

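```bash
python3 - <<'E'
from h import *
import pickle
d=pickle.load(open('w6.pkl','rb'))
cv2.imwrite('pics/w6c.png',cv2.resize(d['image'][210:300,120:220],None,fx=6,fy=6,interpolation=cv2.INTER_CUBIC))
E
```

```text
(no output)
```

View pics/w6c.png

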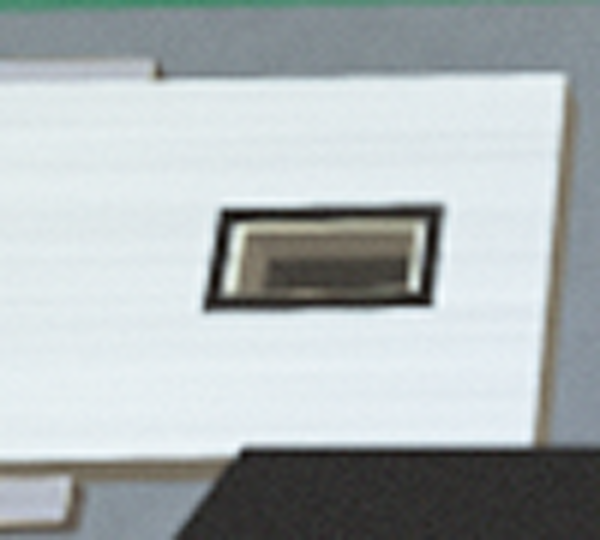

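```bash
python3 - <<'E'
from h import *
import pickle
from scipy.optimize import least_squares
np.set_printoptions(precision=2,suppress=True)
a=pickle.load(open('w5.pkl','rb'));b=pickle.load(open('w6.pkl','rb'))
A=lambda p:(p[0]/6+190-.4,p[1]/6+140-.4);B=lambda p:(p[0]/6+120-.4,p[1]/6+210-.4)
ca=[(160,240),(387,237),(384,328),(152,332)];cb=[(222,208),(443,205),(432,303),(205,309)]
sg=[(1,1),(-1,1),(-1,-1),(1,-1)] # slot x=+worldy(left), 'up' in image=+worldx
def f(p,which):
    c=p[:3];y=p[3];u=np.array([np.cos(y),np.sin(y),0]);v=np.array([np.sin(y),-np.cos(y),0])
    r=[]
    for d,C,M in((a,ca,A),(b,cb,B)):
        if d is a and not which&1: continue
        if d is b and not which&2: continue
        for k,s in zip(C,sg): r.append(proj(d,c+u*s[0]*p[4]+v*s[1]*p[5])-M(k))
    r=np.concatenate(r)
    return np.r_[r,(p[2]-98)*(0 if which==3 else 1)]
for w in(3,1,2):
    r=least_squares(f,[607,63,98,1.57,20,9],args=(w,));print(w,r.x[:3],np.degrees(r.x[3]),2*r.x[4:],np.abs(r.fun).max())
E
```

```text
3 [610.9   64.56  99.39] 94.02457701436668 [49.85 23.73] 0.2717608046168891
1 [611.6   64.64  98.  ] 94.06064069794613 [50.13 23.79] 0.05165881350941959
2 [611.63  65.29  98.  ] 94.00361536275612 [49.91 23.83] 0.13055288638702223
```

```bash
python3 - <<'E'
from h import *
import pickle
d=pickle.load(open('w6.pkl','rb'))
cv2.imwrite('pics/w6d.png',cv2.resize(d['image'][115:225,240:325],None,fx=5.4,fy=5.4,interpolation=cv2.INTER_CUBIC))
E
```

```text
(no output)
```

View pics/w6d.png

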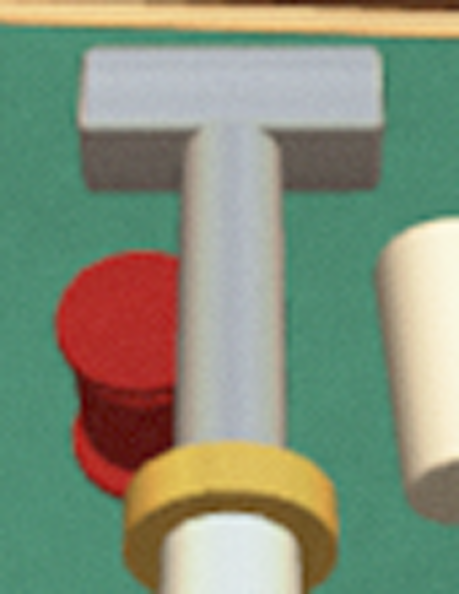

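```bash
cat > fit.py <<'E'
from h import *
import pickle
from scipy.optimize import least_squares
np.set_printoptions(precision=2,suppress=True)
d=pickle.load(open('w6.pkl','rb'))
p0=np.array([510.34,-87.15,355.18]);Rt=q2R([-0.01280259,0.92763972,0.02170599,0.37262513]).as_matrix()
M=lambda u,v:np.array((u/5.4+240-.4,v/5.4+115-.4))
obs=[((97,18,6),M(87,47)),((97,-18,6),M(380,47)),((83,18,6),M(80,127)),((83,-18,6),M(383,127)),((83,18,-6),M(86,188)),((83,-18,-6),M(379,188)),((33,0,11),M(231,443)),((27,0,11),M(231,488))]
# bolt frame in tool frame: bolt x at angle al from tool z toward tool x ; bolt y = -tool y ;
def Rb(al,ps,ro): 
    x=np.array([np.sin(al),0,np.cos(al)]);y=np.array([0,-1.,0]);z=np.cross(x,y)
    return np.c_[x,y,z]@Ro.from_euler('ZX',[ps,ro]).as_matrix()
def f(p,w=1):
    R=Rb(*p[3:])
    r=np.concatenate([proj(d,p0+Rt@(p[:3]+R@np.array(k,float)))-uv for k,uv in obs])
    return np.r_[r,(p[0])/1.5,p[1]/1,(p[2]+13)/1.5,p[5]/np.radians(2)] if w else r
if __name__=='__main__':
    r=least_squares(f,[0,0,-13,np.radians(41),0,0]);print(r.x[:3],np.degrees(r.x[3:]));print(r.fun)
    print('tool z',Rt[:,2],'tilt from vert',np.degrees(np.arccos(-Rt[2,2])))
E
python3 fit.py
```

```text
[  1.89  -0.32 -11.45] [41.05 -0.09 -0.18]
[-0.57 -0.84  0.21 -0.86 -0.29 -0.52  0.61 -0.54 -0.16  1.56  0.16  1.55
  0.1  -0.24  0.08  0.53  1.26 -0.32  1.03 -0.09]
tool z [ 0.69  0.04 -0.72] tilt from vert 43.78236642051086
```

```bash
cat > ins.py <<'E'
from fit import *
def target(slot,yaw_deg,h,St=(1.0,-0.2,-12.2),al=41.05,ps=0,ro=0):
    y=np.radians(yaw_deg);u=np.array([np.cos(y),np.sin(y),0]);Z=np.array([0,0,1.])
    RB=np.c_[-Z,u,np.cross(-Z,u)]
    Rtool=RB@Rb(np.radians(al),ps,ro).T
    S=np.array(slot)+np.array([0,0,33+h])
    return S-Rtool@np.array(St),Ro.from_matrix(Rtool)
if __name__=='__main__':
    P,R=target((611.3,64.8,98),94.0,95)
    print(P,R.as_matrix()); go(P,R)
E
python3 ins.py
```

```text
[602.57  63.99 217.46] [[ 0.75  0.07 -0.66]
 [ 0.05 -1.   -0.05]
 [-0.66 -0.   -0.75]]
shift [ 0.37  0.6  -0.55] turn [-0.12  1.88  0.03]
```

```bash
python3 -m inch '[0.1,0.06,0.1,-0.01,0.2,0.003,-1, 0.2,0.12,0.2,-0.02,0.4,0.006,-1, 0.3,0.18,0.26,-0.04,0.6,0.01,-1, 0.36,0.23,0.26,-0.05,0.8,0.013,-1, 0.36,0.23,0.26,-0.06,0.94,0.015,-1, 0.36,0.23,0.26,-0.06,0.94,0.015,-1, 0.36,0.23,0.26,-0.06,0.94,0.015,-1]' 50
python3 -m inch '[0,0.06,0,-0.01,0.2,0.003,-1, 0,0.12,0,-0.02,0.4,0.006,-1, 0,0.18,-0.1,-0.04,0.6,0.01,-1, 0,0.27,-0.3,-0.05,0.8,0.013,-1, 0.01,0.37,-0.5,-0.06,0.94,0.015,-1, 0.01,0.37,-0.7,-0.06,0.94,0.015,-1, 0.01,0.37,-0.7,-0.06,0.94,0.015,-1, 0.01,0.37,-0.7,-0.06,0.94,0.015,-1]' 50
python3 - <<'E'
from ins import *
s=read_state();print(np.array(s['joints']),s['ee_pos'],s['orientation'],s['wrist_force'])
P,R=target((611.3,64.8,98),94.0,95);go(P,R)
d=snap('wrist','w7.png');pickle.dump(d,open('w7.pkl','wb'))
d=snap('scene','s7.png');cv2.imwrite('pics/s7.png',cv2.resize(d['image'][120:300,200:400],None,fx=3.3,fy=3.3,interpolation=cv2.INTER_CUBIC))
E
```

```text
time: 10.28
ee_pos: [600.3, -27.5, 421.8]
orientation: [-0.002, 0.999, 0.032, 0.014]
wrist_force: [0.2, -0.7, -1.8]
width: 13.0
time: 11.28
ee_pos: [604.3, 64.4, 250.2]
orientation: [0.01, 0.937, 0.035, -0.347]
wrist_force: [-0.6, -0.6, -1.1]
width: 12.8
[-0.05  0.59  1.15 -0.08  2.11  1.43] [604.32  64.37 250.16] [ 0.01  0.94  0.03 -0.35] [-0.64 -0.58 -1.07]
shift [-0.01 -0.   -0.13] turn [-0.01  0.01 -0.  ]
```

View pics/w7.png

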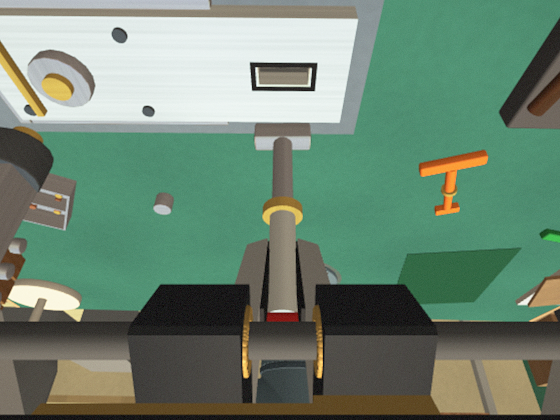

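View pics/s7.png

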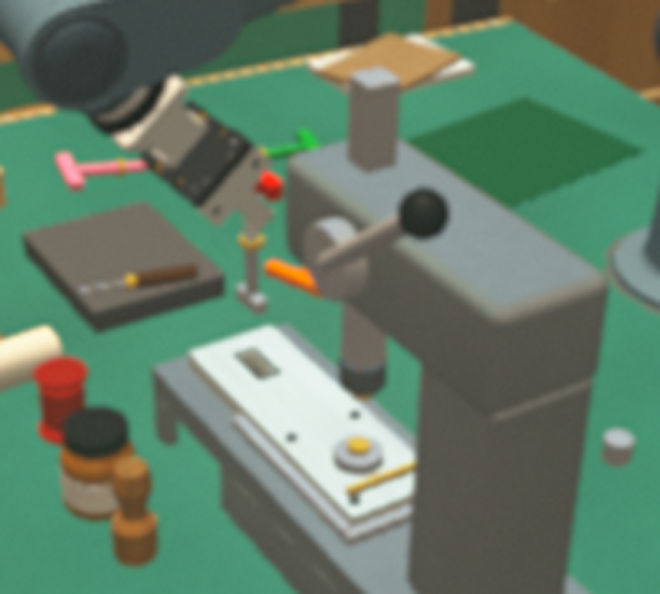

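```bash
python3 - <<'E'
from h import *
import pickle
d=pickle.load(open('w7.pkl','rb'))
cv2.imwrite('pics/w7c.png',cv2.resize(d['image'][50:225,235:330],None,fx=4.5,fy=4.5,interpolation=cv2.INTER_CUBIC))
E
```

```text
(no output)
```

View pics/w7c.png

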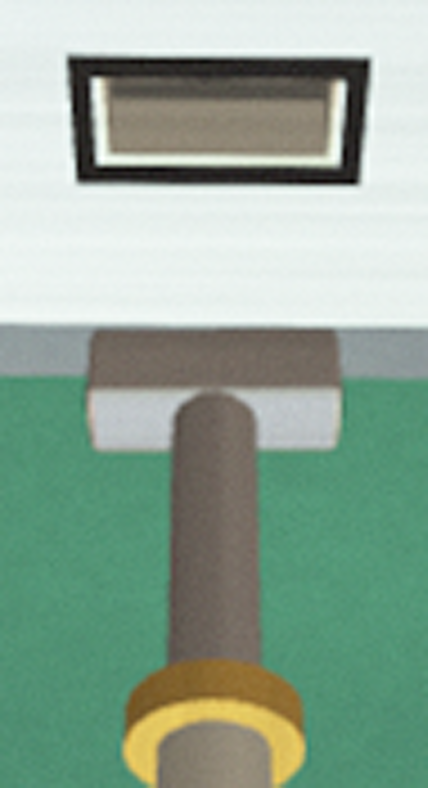

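```bash
cat > fit7.py <<'E'
from ins import *
import fit
def fitboth(d,s,rim,head,zs=98.):
    p0=np.array(s['ee_pos']);Rt=q2R(s['orientation']).as_matrix()
    sg=[(1,1),(-1,1),(-1,-1),(1,-1)]
    def f(p):
        y=p[2];u=np.array([np.cos(y),np.sin(y),0]);v=np.array([np.sin(y),-np.cos(y),0]);c=np.array([p[0],p[1],zs])
        return np.concatenate([proj(d,c+u*a*p[3]+v*b*p[4])-k for k,(a,b) in zip(rim,sg)])
    r=least_squares(f,[611,65,1.64,25,12]);print('slot',r.x[:2],np.degrees(r.x[2]),2*r.x[3:],np.abs(r.fun).max())
    def g(p):
        R=Rb(*p[3:])
        e=np.concatenate([proj(d,p0+Rt@(p[:3]+R@np.array(k,float)))-uv for k,uv in head])
        return np.r_[e,p[0]/1.5,p[1]/1,(p[2]+13)/1.5,p[5]/np.radians(2)]
    q=least_squares(g,[0,0,-13,np.radians(41),0,0]);print('S_t',q.x[:3],'al,ps,ro',np.degrees(q.x[3:]),np.abs(q.fun).max())
    R=Rt@Rb(*q.x[3:]);S=p0+Rt@q.x[:3]
    print('seat',S+33*R[:,0],'tip',S+97*R[:,0],'bolt x',R[:,0],'bolt y yaw',np.degrees(np.arctan2(R[1,1],R[0,1])))
    return r.x,q.x
E
python3 - <<'E'
from fit7 import *
d=pickle.load(open('w7.pkl','rb'));s=read_state()
M=lambda u,v:np.array((u/4.5+235-.4,v/4.5+50-.4))
fitboth(d,s,[M(68,57),M(371,59),M(360,184),M(78,183)],[((97,18,6),M(91,332)),((97,-18,6),M(337,331)),((83,18,6),M(88,387)),((83,-18,6),M(341,387)),((83,18,-6),M(94,449)),((83,-18,-6),M(336,449)),((33,0,11),M(215,660)),((27,0,11),M(215,701))])
E
```

```text
slot [611.67  65.  ] 94.0386054328911 [50.65 24.6 ] 0.06321261186369043
S_t [  2.33  -0.07 -11.65] al,ps,ro [41.38  0.07 -0.13] 1.7232141817972746
seat [614.76  65.39 225.26] tip [615.77  65.85 161.27] bolt x [ 0.02  0.01 -1.  ] bolt y yaw 94.26018317507764
```

```bash
python3 - <<'E'
from ins import *
P,R=target((611.6,65.0,98),94.0,72,St=(2,-.1,-11.8),al=41.2);go(P,R)
E
```

```text
shift [-0.01 -0.   -0.22] turn [-0.01  0.02 -0.  ]
```

```bash
sed -i "s/print('shift',np.round(dp,4),'turn',np.round(rv,4))/print('shift',[round(float(v),4) for v in dp],'turn',[round(float(v),4) for v in rv])/" h.py; python3 - <<'E'
from ins import *
P,R=target((611.6,65.0,98),94.0,72,St=(2,-.1,-11.8),al=41.2);go(P,R)
E
```

```text
shift [-0.0103, -0.0008, -0.2218] turn [-0.0075, 0.0164, -0.0028]
```

```bash
python3 -m inch '[-0.005,-0.0008,-0.1,-0.0075,0.0164,-0.0028,-1, -0.0103,-0.0008,-0.18,-0.0075,0.0164,-0.0028,-1, -0.0103,-0.0008,-0.222,-0.0075,0.0164,-0.0028,-1,-0.0103,-0.0008,-0.222,-0.0075,0.0164,-0.0028,-1,-0.0103,-0.0008,-0.222,-0.0075,0.0164,-0.0028,-1]' 50
python3 - <<'E'
from ins import *
P,R=target((611.6,65.0,98),94.0,72,St=(2,-.1,-11.8),al=41.2);go(P,R)
d=snap('wrist','w8.png');pickle.dump((d,read_state()),open('w8.pkl','wb'))
cv2.imwrite('pics/w8c.png',cv2.resize(d['image'][80:225,225:340],None,fx=5,fy=5,interpolation=cv2.INTER_CUBIC))
E
```

```text
time: 12.0
ee_pos: [601.5, 64.8, 191.7]
orientation: [0.012, 0.934, 0.033, -0.355]
wrist_force: [0.3, -0.2, -1.2]
width: 13.2
shift [0.0035, -0.0022, 0.015] turn [-0.0003, -0.0084, -0.0011]
```

View pics/w8c.png

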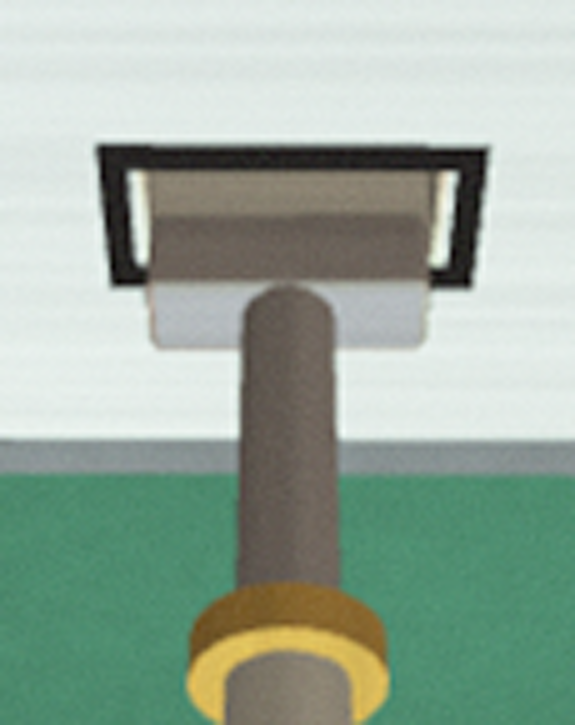

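```bash
python3 - <<'E'
from fit7 import *
d,s=pickle.load(open('w8.pkl','rb'))
M=lambda u,v:np.array((u/5+225-.4,v/5+80-.4))
for z in(98,99.4):
  fitboth(d,s,[M(97,146),M(489,148),M(472,288),M(112,286)],[((97,18,6),M(152,217)),((97,-18,6),M(424,217)),((83,18,6),M(148,282)),((83,-18,6),M(428,282)),((83,18,-6),M(155,348)),((83,-18,-6),M(424,348)),((33,0,11),M(288,583)),((27,0,11),M(288,627))],z)
E
```

```text
slot [611.56  65.13] 93.76290073855718 [50.58 24.7 ] 0.0783531227137928
S_t [  2.29  -0.24 -11.6 ] al,ps,ro [41.53 -0.02 -0.2 ] 1.5291898493834184
seat [611.01  65.64 166.14] tip [611.    65.65 102.14] bolt x [-0.  0. -1.] bolt y yaw 94.2472884958076
slot [612.83  65.23] 93.76290073551161 [50.19 24.51] 0.07835311970154635
S_t [  2.29  -0.24 -11.6 ] al,ps,ro [41.53 -0.02 -0.2 ] 1.5291898493834184
seat [611.01  65.64 166.14] tip [611.    65.65 102.14] bolt x [-0.  0. -1.] bolt y yaw 94.2472884958076
```

```bash
python3 -m inch '[0.0036,-0.0022,0,0,0,-0.005,-1,0.0036,-0.0022,-0.012,0,0,-0.005,-1,0.0036,-0.0022,-0.024,0,0,-0.005,-1,0.0036,-0.0022,-0.036,0,0,-0.005,-1,0.0036,-0.0022,-0.048,0,0,-0.005,-1,0.0036,-0.0022,-0.048,0,0,-0.005,-1]' 50
python3 - <<'E'
from ins import *
s=read_state();print(s['ee_pos'],s['wrist_force'])
d=snap('wrist','w9.png');pickle.dump((d,read_state()),open('w9.pkl','wb'))
cv2.imwrite('pics/w9c.png',cv2.resize(d['image'][80:225,225:340],None,fx=5,fy=5,interpolation=cv2.INTER_CUBIC))
E
```

```text
time: 12.8
ee_pos: [601.8, 64.2, 178.8]
orientation: [0.011, 0.934, 0.031, -0.355]
wrist_force: [0.6, -0.4, -2.0]
width: 12.9
[601.85  64.25 178.79] [ 0.57 -0.4  -2.  ]
```

View pics/w9c.png

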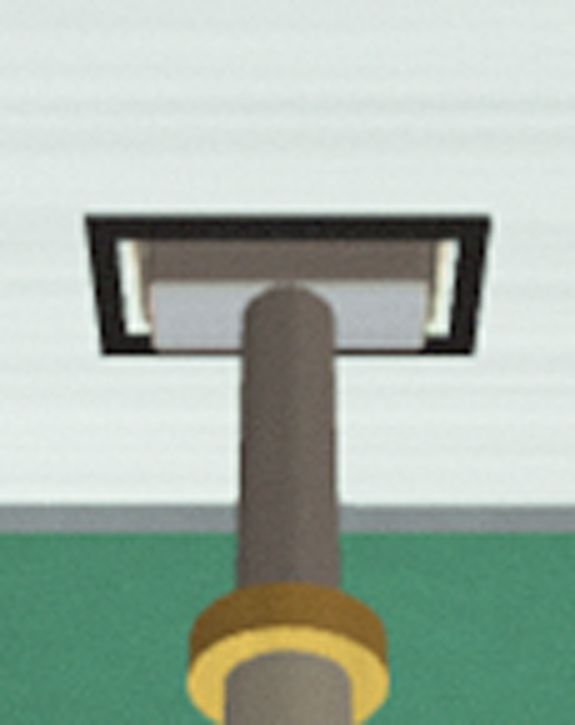

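```bash
python3 -m inch '[0,0,-0.012,0,0,0,-1,0,0,-0.024,0,0,0,-1,0,0,-0.036,0,0,0,-1,0,0,-0.048,0,0,0,-1,0,0,-0.048,0,0,0,-1]' 50
python3 - <<'E'
from ins import *
d=snap('wrist','w10.png')
cv2.imwrite('pics/w10c.png',cv2.resize(d['image'][80:265,215:350],None,fx=4,fy=4,interpolation=cv2.INTER_CUBIC))
E
```

```text
time: 13.48
ee_pos: [601.9, 64.2, 166.8]
orientation: [0.011, 0.934, 0.031, -0.355]
wrist_force: [-0.3, -0.5, -1.6]
width: 13.2
```

View pics/w10c.png

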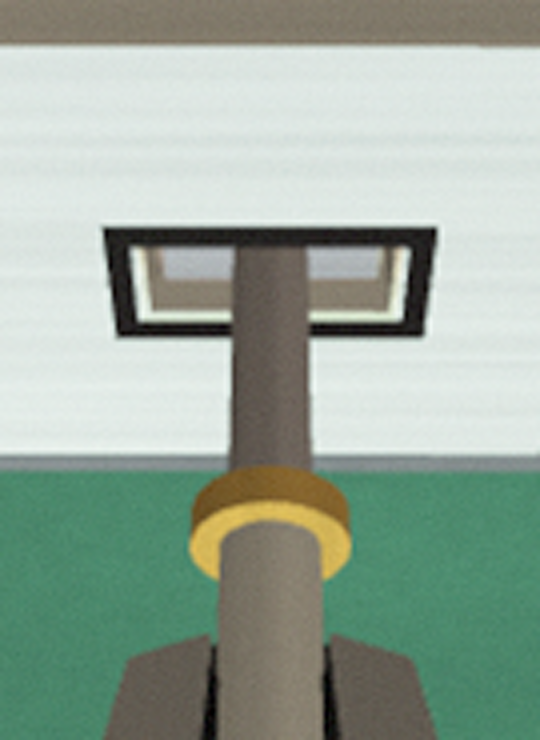

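```bash
python3 -m inch '[0,0,-0.018,0,0,0,-1,0,0,-0.036,0,0,0,-1,0,0,-0.054,0,0,0,-1,0,0,-0.072,0,0,0,-1,0,0,-0.09,0,0,0,-1,0,0,-0.108,0,0,0,-1,0,0,-0.108,0,0,0,-1]' 50
python3 -m inch '[0,0,-0.012,0,0,0,-1,0,0,-0.024,0,0,0,-1,0,0,-0.032,0,0,0,-1,0,0,-0.032,0,0,0,-1]' 50
```

```text
time: 14.4
ee_pos: [601.8, 64.2, 139.6]
orientation: [0.011, 0.934, 0.031, -0.355]
wrist_force: [0.3, 0.3, -1.4]
width: 13.0
time: 14.9
ee_pos: [601.9, 64.2, 131.8]
orientation: [0.011, 0.934, 0.031, -0.355]
wrist_force: [-1.5, -1.3, -3.3]
width: 13.2
```

```bash
python3 -m inch '[0,0,-0.01,0,0,0,-1,0,0,-0.02,0,0,0,-1,0,0,-0.02,0,0,0,-1]' 50
python3 - <<'E'
from ins import *
d=snap('wrist','w11.png')
cv2.imwrite('pics/w11c.png',cv2.resize(d['image'][80:265,215:350],None,fx=4,fy=4,interpolation=cv2.INTER_CUBIC))
E
```

```text
time: 15.28
ee_pos: [601.9, 64.2, 126.8]
orientation: [0.011, 0.934, 0.031, -0.355]
wrist_force: [-2.4, -0.1, -1.9]
width: 13.1
```

View pics/w11c.png

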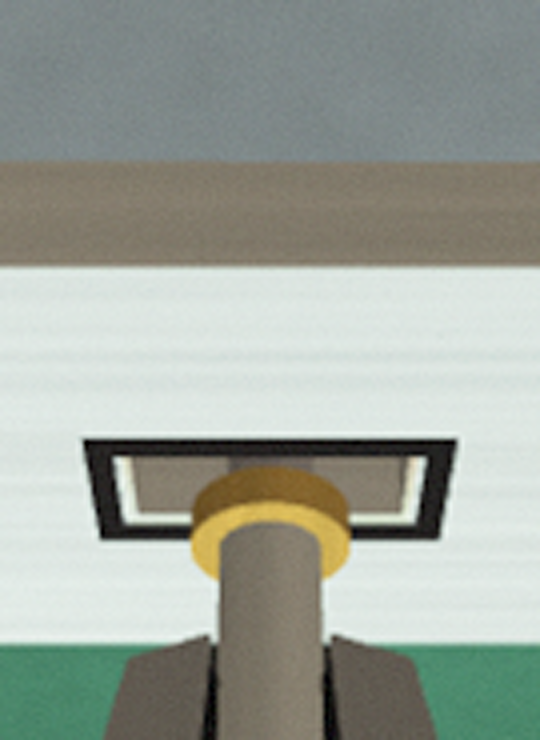

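```bash
python3 -m inch '[0,0,-0.005,0,0,0,-1,0,0,-0.01,0,0,0,-1,0,0,-0.01,0,0,0,-1]' 50;python3 -m inch '[0,0,-0.004,0,0,0,-1,0,0,-0.008,0,0,0,-1,0,0,-0.008,0,0,0,-1]' 50;python3 -m inch '[0,0,-0.004,0,0,0,-1,0,0,-0.008,0,0,0,-1,0,0,-0.008,0,0,0,-1]' 50
```

```text
time: 15.7
ee_pos: [602.0, 64.2, 124.7]
orientation: [0.011, 0.934, 0.031, -0.355]
wrist_force: [-3.2, -0.2, -0.1]
width: 12.9
time: 16.08
ee_pos: [602.0, 64.2, 122.5]
orientation: [0.012, 0.934, 0.031, -0.355]
wrist_force: [-3.1, -0.9, -0.2]
width: 13.0
time: 16.45
ee_pos: [602.0, 64.2, 121.6]
orientation: [0.012, 0.934, 0.031, -0.355]
wrist_force: [-5.3, 0.6, 6.2]
width: 13.2
```

```bash
python3 - <<'E'
from ins import *
d=snap('wrist','w12.png');e=get_image('scene')
a=cv2.resize(d['image'][80:265,215:350],None,fx=3,fy=3,interpolation=cv2.INTER_CUBIC);b=cv2.resize(e['image'][190:270,240:320],(400,400),interpolation=cv2.INTER_CUBIC)
c=np.zeros((555,810,3),np.uint8);c[:a.shape[0],:a.shape[1]]=a;c[:400,406:806]=b
cv2.imwrite('pics/w12c.png',c)
E
```

```text
(no output)
```

View pics/w12c.png

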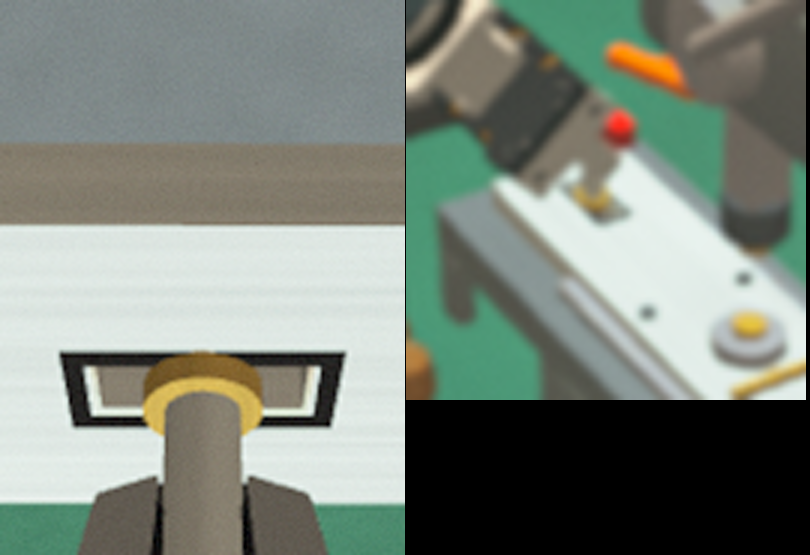

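```bash
python3 -m inch '[0,0,0,0,0,0,-0.6,0,0,0,0,0,0,-0.3,0,0,0,0,0,0,-0.15,0,0,0,0,0,0,-0.15]' 
python3 -m inch '[0.066,0.005,0.075,0,0,0,-0.15,0.13,0.01,0.15,0,0,0,-0.15,0.26,0.02,0.3,0,0,0,-0.15,0.4,0.03,0.45,0,0,0,-0.15,0.4,0.03,0.45,0,0,0,-0.15]'
python3 - <<'E'
from ins import *
s=read_state();print(s['ee_pos'],s['joints'])
d=snap('wrist','w13.png');pickle.dump((d,read_state()),open('w13.pkl','wb'))
E
```

```text
time: 17.05
ee_pos: [602.2, 64.2, 120.5]
orientation: [0.011, 0.934, 0.031, -0.355]
wrist_force: [0.8, -0.3, -0.6]
width: 39.4
time: 17.68
ee_pos: [704.8, 71.6, 236.4]
orientation: [0.012, 0.936, 0.031, -0.351]
wrist_force: [0.2, -0.2, 0.2]
width: 40.0
[704.76  71.59 236.37] [-0.03  0.87  0.75 -0.08  2.23  1.45]
```

View pics/w13.png

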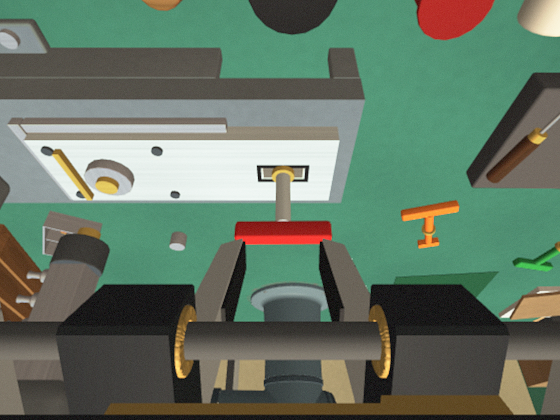

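```bash
python3 - <<'E'
from ins import *
d,s=pickle.load(open('w13.pkl','rb'))
for r in redseg(d): print(r)
u=np.array([np.cos(np.radians(94)),np.sin(np.radians(94)),0])
R=frame([0,0,-1],u)
go(np.array([611.5,65,240])-15*u,R)
R1=frame([0,0,-1],[np.cos(np.radians(44)),np.sin(np.radians(44)),0]); go([640,55,300],R1)
# handle prediction
for dz in(0,):
  for k in(42,-42):
    for z in(158,176): print(k,z,proj(d,np.array([611.5,65,z])+k*u+np.array([7,0,0])))
cv2.imwrite('pics/w13c.png',cv2.resize(d['image'][150:260,220:345],None,fx=5,fy=5,interpolation=cv2.INTER_CUBIC))
E
```

```text
(np.int32(2219), array([450.34,  16.13]), ((455.0, 19.0), (38.0, 76.0), 90.0))
(np.int32(1979), array([282.3 , 232.08]), ((282.5, 232.5), (21.0, 95.0), 90.0))
shift [-0.3621, -0.0864, 0.0246] turn [0.7676, -0.6701, 1.908]
shift [-0.2523, -0.0666, 0.2646] turn [0.3802, -0.8587, 0.8528]
42 158 [235.47 220.65]
42 176 [233.88 238.51]
-42 158 [331.15 220.48]
-42 176 [332.84 238.34]
```

View pics/w13c.png

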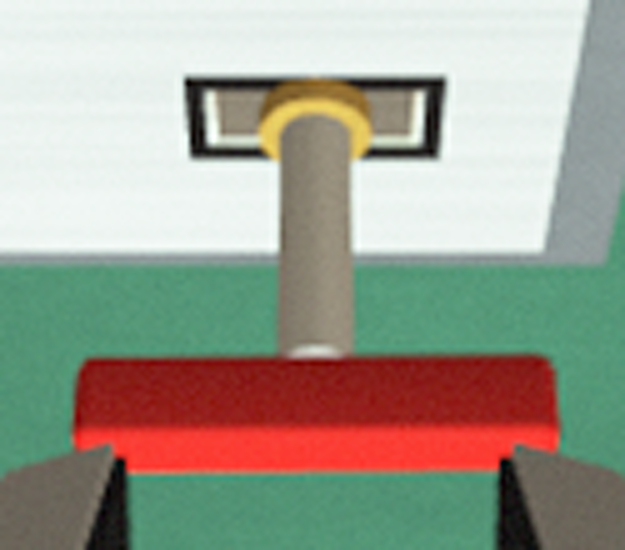

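```bash
python3 -m inch '[0,0,0.13,0,0,0,-0.15,-0.05,-0.01,0.2646,0.08,-0.18,0.18,-0.15,-0.12,-0.03,0.2646,0.16,-0.36,0.36,-0.15,-0.18,-0.05,0.2646,0.24,-0.54,0.54,-0.15,-0.2523,-0.0666,0.2646,0.32,-0.72,0.71,-0.15,-0.2523,-0.0666,0.2646,0.38,-0.8587,0.8528,-0.15,-0.2523,-0.0666,0.2646,0.38,-0.8587,0.8528,-0.15,-0.2523,-0.0666,0.2646,0.38,-0.8587,0.8528,-0.15,-0.2523,-0.0666,0.2646,0.38,-0.8587,0.8528,-0.15]'
python3 - <<'E'
from ins import *
s=read_state();print(s['joints'],s['ee_pos'])
u=np.array([np.cos(np.radians(94)),np.sin(np.radians(94)),0])
R=frame([0,0,-1],u)
go(np.array([611.5,65,240])-15*u,R)
E
```

```text
time: 18.85
ee_pos: [638.3, 55.2, 297.9]
orientation: [0.0, 0.927, 0.374, -0.003]
wrist_force: [0.4, 1.3, 0.2]
width: 39.8
[-0.09  0.17  1.48 -0.    1.5   0.71] [638.25  55.16 297.85]
shift [-0.1028, -0.0205, -0.2314] turn [0.0057, -0.0051, 1.1117]
```

```bash
python3 -m inch '[0,0,0,0,0,0.23,-0.15,0,0,0,0,0,0.46,-0.15,-0.05,-0.01,-0.05,0,0,0.69,-0.15,-0.1,-0.02,-0.1,0.005,-0.005,0.92,-0.15,-0.103,-0.0205,-0.1,0.005,-0.005,0.92,-0.15]'
python3 -m inch '[0,0,0,0,0,0.19,-0.15,0,0,-0.08,0,0,0.19,-0.15,0,0,-0.13,0,0,0.19,-0.15,0,0,-0.13,0,0,0.19,-0.15]'
python3 - <<'E'
from ins import *
s=read_state();print(s['joints'],s['ee_pos'],s['wrist_force'])
u=np.array([np.cos(np.radians(94)),np.sin(np.radians(94)),0])
R=frame([0,0,-1],u)
go(np.array([611.5,65,240])-15*u,R)
d=snap('wrist','w14.png');pickle.dump((d,read_state()),open('w14.pkl','wb'))
E
```

```text
time: 19.48
ee_pos: [612.3, 50.1, 272.4]
orientation: [-0.001, 0.736, 0.677, -0.0]
wrist_force: [0.1, -0.5, 0.2]
width: 40.1
time: 19.98
ee_pos: [612.2, 50.1, 239.3]
orientation: [-0.002, 0.683, 0.731, -0.0]
wrist_force: [-0.1, 0.5, -0.7]
width: 40.0
[-0.1   0.14  1.62  0.    1.39 -0.17] [612.22  50.11 239.34] [-0.09  0.53 -0.71]
shift [0.0013, -0.0003, 0.0026] turn [-0.0028, -0.0033, 0.0032]
```

View pics/w14.png

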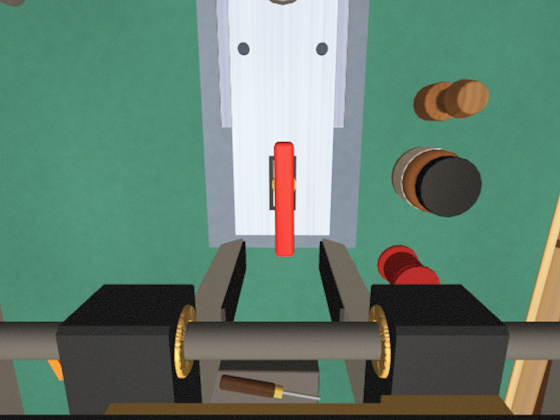

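```bash
python3 - <<'E'
from ins import *
d,s=pickle.load(open('w14.pkl','rb'))
for r in redseg(d): print(r)
for uv in((284.5,143),(284.5,255),(284.5,199)): print(atz(d,uv,176))
print(proj(d,[611.5,65,176]))
E
```

```text
(np.int32(949), array([283.17, 207.52]), ((283.5, 198.5), (113.0, 19.0), 90.0))
(np.int32(359), array([391.79, 256.65]), ((394.300048828125, 259.4000244140625), (25.400001525878906, 39.20000076293945), 53.13010025024414))
(np.int32(664), array([415.35, 275.04]), ((415.5, 273.0), (22.0, 45.0), 90.0))
[610.82 106.7  176.  ]
[616.5  25.5 176. ]
[613.55  67.73 176.  ]
[281.36 202.55]
```

```bash
python3 -m inch '[0.003,0,-0.1,0,0,0,-0.15,0.003,0,-0.2,0,0,0,-0.15,0.003,0,-0.3,0,0,0,-0.15,0.003,0,-0.36,0,0,0,-0.15,0.003,0,-0.36,0,0,0,-0.15]'
python3 -c "
from h import *
d=snap('wrist','w15.png')"
```

```text
time: 20.65
ee_pos: [613.5, 50.0, 151.1]
orientation: [-0.001, 0.682, 0.731, 0.001]
wrist_force: [0.3, 0.2, 0.5]
width: 39.6
```

View pics/w15.png

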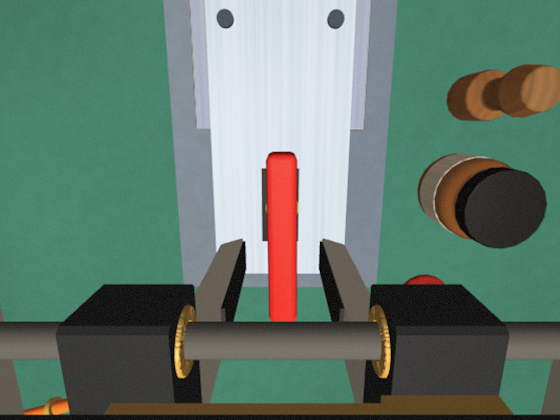

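```bash
python3 -m inch '[0,0,0,0,0,0,-1,0,0,0,0,0,0,-1,0,0,0,0,0,0,-1,0,0,0,0,0,0,-1]' 30
python3 -m inch '[-0.005,0,0,0,0,-0.111,-1,-0.0105,0.0002,0,0,0,-0.222,-1,-0.0105,0.0002,0,0,0,-0.222,-1]' 30
```

```text
time: 21.2
ee_pos: [614.0, 49.8, 152.4]
orientation: [0.0, 0.682, 0.731, 0.001]
wrist_force: [-1.6, -0.4, 3.1]
width: 13.4
time: 21.58
ee_pos: [611.3, 50.4, 152.3]
orientation: [-0.0, 0.743, 0.669, 0.001]
wrist_force: [-1.9, 1.0, 3.5]
width: 13.7
```

```bash
python3 -m inch '[-0.0103,0.002,0,0,0,-0.222,-1,-0.02,0.0057,0,0,0,-0.444,-1,-0.029,0.0111,0,0,0,-0.667,-1,-0.0369,0.018,0,0,0,-0.889,-1,-0.0369,0.018,0,0,0,-0.889,-1]' 30
python3 -c "
from h import *
s=read_state();print(s['joints'],s['ft_torque'])
d=snap('wrist','w16.png')"
```

```text
time: 22.2
ee_pos: [601.9, 55.4, 152.3]
orientation: [-0.0, 0.927, 0.376, 0.001]
wrist_force: [-3.4, 3.1, 5.4]
width: 13.7
[-9.64066907e-02  1.91127947e-01  1.72208307e+00  1.69351856e-03
  1.22662061e+00  7.02893286e-01] [0.8858657  0.86684224 0.12128085]
```

View pics/w16.png

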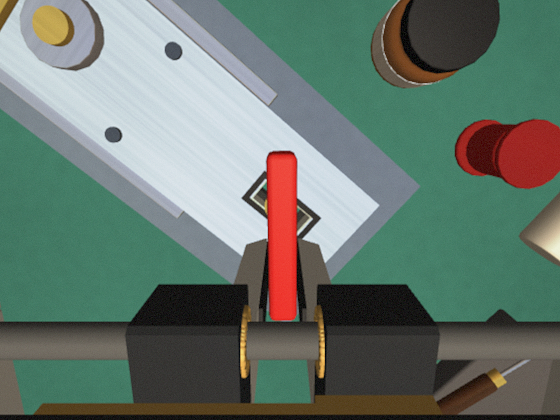

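```bash
python3 -m inch '[-0.0066,0.0082,0,0,0,-0.222,-1,-0.0116,0.0173,0,0,0,-0.444,-1,-0.015,0.0272,0,0,0,-0.667,-1,-0.015,0.0272,0,0,0,-0.667,-1]' 30
python3 -c "
from h import *
s=read_state();print(s['joints'],s['ft_torque'],2*np.degrees(np.arctan2(s['orientation'][2],s['orientation'][1])))"
python3 -m inch '[-0.001,0.0052,0,0,0,-0.111,-1,-0.0016,0.0103,0,0,0,-0.222,-1,-0.0016,0.0103,0,0,0,-0.222,-1]' 30
python3 -c "
from h import *
s=read_state();print(s['joints'],s['ft_torque'],2*np.degrees(np.arctan2(s['orientation'][2],s['orientation'][1])))"
```

```text
time: 22.75
ee_pos: [598.2, 62.2, 152.5]
orientation: [-0.0, 0.992, 0.123, 0.001]
wrist_force: [-4.1, 4.8, 6.2]
width: 13.7
[-8.50151145e-02  1.84488121e-01  1.72940927e+00  7.21431584e-04
  1.22621560e+00  1.23860526e+00] [1.1151657  0.9612938  0.13658119] 14.14820449134572
time: 23.12
ee_pos: [597.8, 64.4, 152.5]
orientation: [0.0, 0.999, 0.037, 0.001]
wrist_force: [-4.6, 3.6, 6.8]
width: 13.9
[-8.07733220e-02  1.84398768e-01  1.72942649e+00 -5.56387916e-04
  1.22659564e+00  1.41702986e+00] [0.87491372 1.05593231 0.12088128] 4.1929390347058
```

```bash
for i in 1 2; do python3 -m inch '[0,0.0021,0,0,0,-0.044,-1,0.0003,0.0042,0,0,0,-0.089,-1,0.0003,0.0042,0,0,0,-0.089,-1]' 30
python3 -c "
from h import *
s=read_state();print(s['ft_torque'],2*np.degrees(np.arctan2(s['orientation'][2],s['orientation'][1])))"; done
```

```text
time: 23.5
ee_pos: [597.9, 65.0, 152.5]
orientation: [0.001, 1.0, 0.002, 0.0]
wrist_force: [-4.5, 1.3, 8.6]
width: 13.6
[0.44410728 1.16811486 0.11086316] 0.21133457511936188
time: 23.88
ee_pos: [598.0, 65.6, 152.5]
orientation: [0.002, 0.999, -0.033, 0.0]
wrist_force: [-4.3, 1.1, 6.8]
width: 13.8
[0.16589154 1.09926657 0.46549359] -3.7335261330127274
```

```bash
python3 -c "
from h import *
d=snap('wrist','w17.png')"; python3 -m inch '[0,0.0015,0,0,0,-0.044,-1,0,0.0015,0,0,0,-0.044,-1]' 30
python3 -c "
from h import *
s=read_state();print(s['ft_torque'],2*np.degrees(np.arctan2(s['orientation'][2],s['orientation'][1])))"
```

```text
time: 24.18
ee_pos: [598.0, 65.8, 152.5]
orientation: [0.002, 0.999, -0.05, 0.0]
wrist_force: [-5.4, 0.1, 6.5]
width: 14.1
[0.03585522 1.14927166 0.66720162] -5.675261539251236
```

View pics/w17.png

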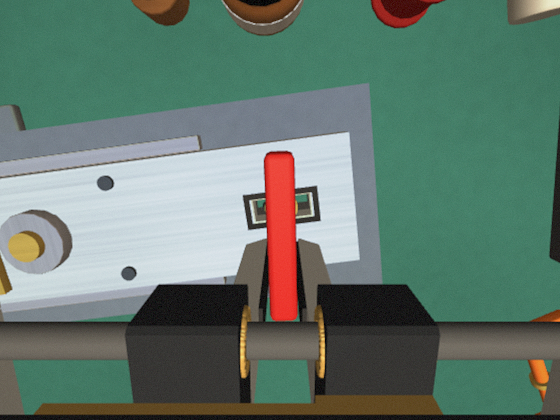

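```bash
python3 -m inch '[0,0,0,0,0,0.02,-0.6,0,0,0,0,0,0.04,-0.3,0,0,0,0,0,0.04,-0.15,0,0,0,0,0,0.04,-0.15]'
python3 -m inch '[0,0,0.05,0,0,0.04,-0.15,0,0,0.1,0,0,0.04,-0.15,0,0,0.2,0,0,0.04,-0.15,-0.1,0,0.4,0,0,0.04,-0.15,-0.25,0,0.5,0,0,0.04,-0.15,-0.25,0,0.5,0,0,0.04,-0.15,-0.25,0,0.5,0,0,0.04,-0.15]'
python3 - <<'E'
from ins import *
s=read_state();print(s['ee_pos'],s['joints'],s['wrist_force'])
d=snap('wrist','w18.png');pickle.dump((d,s),open('w18.pkl','wb'))
e=get_image('scene');cv2.imwrite('pics/s18.png',cv2.resize(e['image'][130:300,180:380],None,fx=3.4,fy=3.4,interpolation=cv2.INTER_CUBIC))
for r in redseg(d): print(r)
E
```

```text
time: 24.68
ee_pos: [598.1, 66.2, 151.6]
orientation: [0.001, 0.999, -0.037, 0.001]
wrist_force: [0.4, -0.5, -0.0]
width: 39.5
time: 25.55
ee_pos: [535.8, 66.3, 277.0]
orientation: [0.001, 1.0, -0.021, 0.001]
wrist_force: [0.6, -0.3, 0.3]
width: 39.9
[535.8   66.28 276.98] [-0.09 -0.07  1.76 -0.    1.45  1.53] [ 0.58 -0.35  0.28]
(np.int32(873), array([279.04, 121.16]), ((279.302734375, 111.49081420898438), (109.37403869628906, 16.81046485900879), 88.26429748535156))
```

View pics/w18.png

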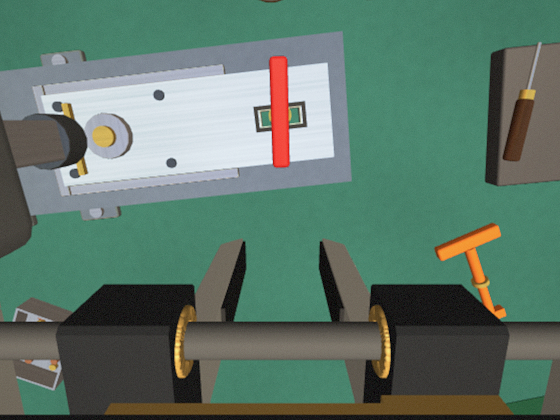

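View pics/s18.png

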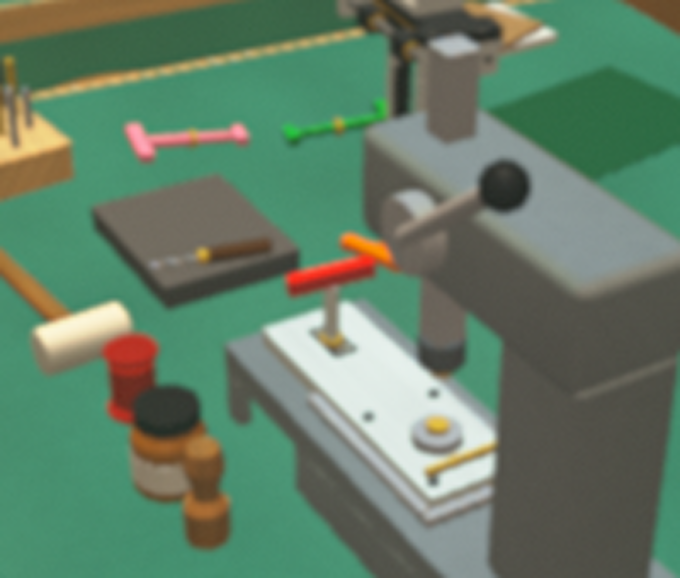

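```bash
python3 - <<'E'
from ins import *
d,s=pickle.load(open('w18.pkl','rb'))
h=cv2.cvtColor(d['image'],cv2.COLOR_BGR2HSV);m=((h[...,0]<5)|(h[...,0]>176))&(h[...,1]>170);m[:,:250]=0;m[:,310:]=0
rows=[(r,np.where(m[r])[0].mean()) for r in range(62,160,4) if m[r].any()]
p=np.array([atz(d,(c,r),176) for r,c in rows]);k=np.polyfit(p[:,0],p[:,1],1);print('bar yaw',np.degrees(np.arctan(k[0])))
rr=np.where(m.any(1))[0];print(rr.min(),rr.max(),atz(d,(279,rr.min()),176),atz(d,(281,rr.max()),176))
cv2.imwrite('pics/w18c.png',cv2.resize(d['image'][50:175,230:345],None,fx=4.5,fy=4.5,interpolation=cv2.INTER_CUBIC))
E
```

```text
bar yaw -0.7520997164299401
56 166 [654.11  63.9  176.  ] [572.42  65.88 176.  ]
```

View pics/w18c.png

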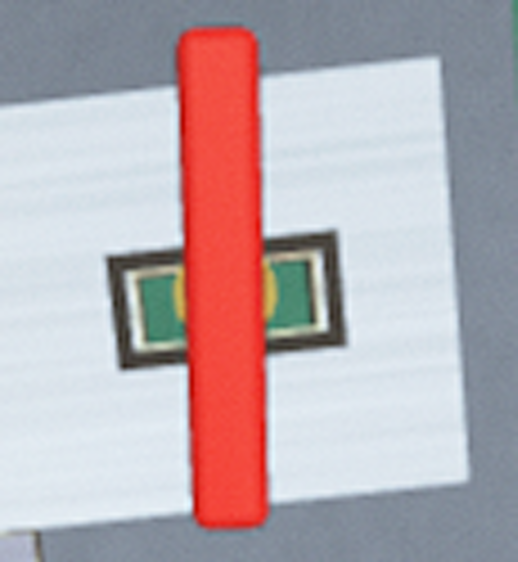

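```bash
python3 - <<'E'
from ins import *
d,s=pickle.load(open('w18.pkl','rb'))
M=lambda u,v:np.array((u/4.5+230-.4,v/4.5+50-.4))
rim=[M(107,257),M(338,232),M(346,345),M(121,368)]
P=np.array([atz(d,k,98) for k in rim]);print(P.mean(0),np.degrees(np.arctan2(*(P[0]-P[1])[[1,0]])),np.degrees(np.arctan2(*(P[3]-P[2])[[1,0]])))
T=snap('top','t18.png')
E
```

```text
[611.5   65.04  98.  ] 93.54001556526623 93.30072242452074
```

View pics/t18.png

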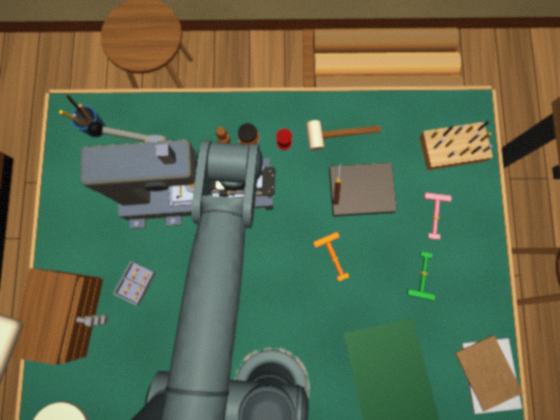

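```bash
python3 -c "
from rig import *
s=read_state();print(s['time'],s['wrist_force']);print(job_done())"
```

```text
25.7 [-0.50082128 -0.19607481 -0.52046506]
the job is handed in; nothing more can be done
None
```

The die plate is locked down, and I handed the job in at 25.7 s. I took the red-handled bolt by its stem, stood it upright and lowered its T-head through the slot until the collar sat on the plate. There I let go, took it again by the red handle, turned it clockwise to the stop, released it and backed the arm off.

**Last checks:**
- **Collar:** it sits centred on the slot; contact came at a seat height of about 98 mm.
- **Turn:** the handle lies about 95 degrees from where it started, inside the 10-degree window around the quarter turn. The torque rose from about 0.1 to 0.7 N m at the stop.
- **Plate:** the slot centre is at (611.5, 65.0) mm, against (611.6, 65.0) mm before. Its angle read 93.4 degrees against 94.0 before, which I put down to measurement error.
- **Other things:** in the final top view they appear where they were. I judged this by eye, and the arm hid part of the press and plate in that view.
- **Forces:** the readings I took stayed below about 16 N at the wrist, and the arm was touching nothing when I handed in.

**Disagreements:**
- **Bolt height:** the two-view fit put the stem at 40 mm, but the bolt's dimensions lying on the slab give 43 mm. I used 42 mm for the grasp.
- **Handle slip:** the handle slipped about 2 degrees in the grip while pressing against the stop.
- **Reach limit:** one transit move ran into joint 2's range limit. The controller stopped short at -1.014 rad (limit -1.02) and nothing was affected.

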